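Load the parts tumbler and put it in gear

TASK

Start the next batch in the parts tumbler, in this order: turn the speed knob fully anticlockwise to its stop, guide the gear lever through its zigzag gate to the loading slot (left end of the lane nearest the robot), put every square steel tube into the rubber tub, guide the lever all the way through the gate to the running slot (right end of the farthest lane), and then turn the speed knob fully clockwise to its stop. Never shift the lever while the speed knob is turned up, and leave the other things on the bench where they are.

Things in the scene. Friction and masses are not known exactly. Their poses are not given: they have to be found in the camera images.
- gearbox: the gear unit, fixed: a grey housing 170 x 170 mm, 70 mm high, with an aluminium gate plate on top through which a lever with a black ball stands up. Origin at the centre of its underside; its x points away from its front (the front faces the robot, within about 20 degrees), y to its left seen from the robot, z up.
- gate (a point): centre of the gate plate, in its mid-plane, 67 mm above the gear unit's origin, same axes. A zigzag slot 13 mm wide, for the 10 mm lever, has three lanes running left-right, at x = -22 (near), 0, +22 mm (far), with the lever's axis at y = +20 (left) and -20 mm (right) at their ends. Near and middle lanes join only at their right ends, middle and far lanes only at their left ends.
- gear_pivot (a point): the point about which the lever tilts in all directions, 50 mm below the gear unit's origin, same axes, 117 mm below point gate and 215 mm from the ball's centre. So the ball moves on a dome: from this point its centre is at x = -39, 0, +39 mm (near, middle, far lane), y = +36 or -36 mm (lane ends), z = 215 mm in the middle, 208 mm in the corners, with 3 mm of play.
- lever_ball (a point): centre of the black ball on the lever, 32 mm in diameter; the shaft with a 18 mm collar is right below it. At the start it is somewhere along the middle lane. Friction (about 1 N at the ball) keeps the lever where it is left.
- slot_load (a point): where the ball's centre is when the lever is in the loading slot: the left end of the near lane (fixed to the gear unit)
- slot_run (a point): where the ball's centre is when the lever is in the running slot: the right end of the far lane (fixed to the gear unit)
- tub: the tumbler's tub, fixed: an open black rubber box, 280 (x) x 240 (y) x 60 mm high outside, walls and floor 10 mm thick, so 260 x 220 mm inside. Origin at the centre of its underside, z up. The tub and the gear unit swap sides from start to start.
- speed (a joint): the speed knob's angle: 0 at its anticlockwise stop (off), 2.6 rad at its clockwise stop (full), growing clockwise seen from above. It stays where it is left; turning takes about 0.04 N m.
- speed_grip (a point): the place to grip the speed knob, on its upright axis, about 67 mm above the bench. The knob is a black disc 56 mm wide with an upright grip bar 53 mm long, 14 mm thick and 32 mm high (its top 7 mm above this point, 74 mm above the bench) with a small white mark on one end; it sits on a grey box 90 x 90 x 30 mm. The frame turns with the knob: x runs along the bar, z up.
- tube0: a piece of square steel box-section tube, 36 x 36 mm, 80 mm long, 4 mm walls, open at both ends, about 0.2 kg, lying on the bench. Origin at its very middle (18 mm above the bench when lying); x runs along its length. There are 2 to 4 such tubes; an absent one reads None. They may lie on any of their long sides.
- tube1: a piece of square steel box-section tube, 36 x 36 mm, 80 mm long, 4 mm walls, open at both ends, about 0.2 kg, lying on the bench. Origin at its very middle (18 mm above the bench when lying); x runs along its length. There are 2 to 4 such tubes; an absent one reads None. They may lie on any of their long sides.
- tube2: a piece of square steel box-section tube, 36 x 36 mm, 80 mm long, 4 mm walls, open at both ends, about 0.2 kg, lying on the bench. Origin at its very middle (18 mm above the bench when lying); x runs along its length. There are 2 to 4 such tubes; an absent one reads None. They may lie on any of their long sides.
- tube3: a piece of square steel box-section tube, 36 x 36 mm, 80 mm long, 4 mm walls, open at both ends, about 0.2 kg, lying on the bench. Origin at its very middle (18 mm above the bench when lying); x runs along its length. There are 2 to 4 such tubes; an absent one reads None. They may lie on any of their long sides.
- socket: bystander: a dark steel wrench socket standing on end, 36 mm wide, 34 mm tall, among the tubes. Origin at its underside or axis.
- tape: bystander: a black tape measure, 70 x 60 x 36 mm. Origin at its underside or axis.
- driver: bystander: a screwdriver with a black handle, 200 mm long, lying beyond the fixed machines. Origin at its underside or axis.
- jar: bystander: a clear plastic jar with a white lid, 80 mm wide, 100 mm tall. Origin at its underside or axis.
- plyblock: bystander: a block of plywood, 90 x 80 x 36 mm. Origin at its underside or axis.
- cup: bystander: an orange plastic cup, 80 mm wide, 100 mm tall. Origin at its underside or axis.
Mind the look-alikes: they are no part of the job. Leave any green look-alike of the tube0 alone. What is shaped like the tube1 but red is not meant.

How it is judged:
On the way, in this order (a step that is already met when the one before it is completed fails the run):
1. the speed knob is at its anticlockwise stop (value of joint speed below 0.12 rad), for 0.2 s.
2. the lever is in the loading slot (horizontal distance between lever_ball and slot_load below 0.011 m), for 0.2 s.
3. every tube lies in the tub (x of tube0 in the frame of tub between -0.13 and 0.13 m and y of tube0 in the frame of tub between -0.11 and 0.11 m and z of each of tube0, tube1, tube2, tube3 in the frame of tub below 0.085 m and contact force between each of tube0, tube1, tube2, tube3 and the fingers below 0.1 N and x of tube1 in the frame of tub between -0.13 and 0.13 m and y of tube1 in the frame of tub between -0.11 and 0.11 m and x of tube2 in the frame of tub between -0.13 and 0.13 m and y of tube2 in the frame of tub between -0.11 and 0.11 m and x of tube3 in the frame of tub between -0.13 and 0.13 m and y of tube3 in the frame of tub between -0.11 and 0.11 m), for 0.2 s.
4. the lever is in the running slot (horizontal distance between lever_ball and slot_run below 0.011 m), for 0.2 s.
5. the speed knob is at its clockwise stop (value of joint speed above 2.48 rad), for 0.2 s.
At the end, for the whole second after the job is handed in: Every tube present is at rest inside the tub (its middle within the inner walls and less than 85 mm above the tub's underside), the lever's ball is within 11 mm (horizontally) of the running slot, and the speed knob is within 0.12 rad of its clockwise stop (x of tube0 in the frame of tub between -0.13 and 0.13 m and y of tube0 in the frame of tub between -0.11 and 0.11 m and z of each of tube0, tube1, tube2, tube3 in the frame of tub below 0.085 m and linear speed of each of tube0, tube1, tube2, tube3 below 0.03 m/s and x of tube1 in the frame of tub between -0.13 and 0.13 m and y of tube1 in the frame of tub between -0.11 and 0.11 m and x of tube2 in the frame of tub between -0.13 and 0.13 m and y of tube2 in the frame of tub between -0.11 and 0.11 m and x of tube3 in the frame of tub between -0.13 and 0.13 m and y of tube3 in the frame of tub between -0.11 and 0.11 m and horizontal distance between lever_ball and slot_run below 0.011 m and value of joint speed above 2.48 rad); the robot touches nothing.
It fails at once if the lever is shifted while the speed knob is turned up (more than 0.4 rad from off) (value of joint speed above 0.4 rad and distance of lever_ball from where it was at the start of the episode above 0.02 m and not (horizontal distance between lever_ball and slot_run below 0.02 m)).
It fails at once if one of the other things on the bench is moved more than 50 mm (distance of any of socket, tape, driver, jar, plyblock, cup from where it was at the start of the episode above 0.05 m).
Of tube0, tube1, tube2, tube3 only 2 to 4 are there at a start; the rules pass over those that are not, and their reading is None.
At some moment in a run one of tube0, tube1, tube2, tube3 may be knocked a few centimetres aside while the robot is not near it.
Once in a run the grip may slacken for a moment while it holds something.
It also fails if it takes over 210 s, if anything falls off the work surface, if the arm or the gripper's body presses on something with over 40 N, if the wrist force passes 120 N, or if a joint passes its speed limit or range.

ROBOT

A 7-joint arm with a two-finger parallel gripper is mounted at the origin on the work surface. World frame = base frame: x ahead of the robot, y to its left, z up, the work surface at z = 0. Lengths are in m, angles in rad, forces in N, time in s.
With the tool pointing down it reaches from about 0.4 to 0.9 m from the base axis. Payload 5.5 kg.
Tool frame: the origin (TCP) lies at the very end of the fingers, on their centre line; the grasp point (between the pads) lies 19 mm behind it; z points along the fingers, y is the direction in which the jaws open and shut (so a half turn about z gives the same grasp; the last joint's range is limited). The gripper opens to 85 mm and grips with 20 to 120 N. Pads are 22 mm wide; open, the fingers measure 114 mm over their backs; the gripper's body (76 mm by 85 mm) begins 54 mm behind the grasp point. The pads swing forward as they close: fully open they stand 13 mm farther back than shut.
Start: joints at [-1.061, 0.501, -0.427, 1.55, 0.221, 1.138, -0.21], TCP at [0.159, 0.63, 0.197] pointing down, gripper open.
Joint ranges: [-2.88, 2.88], [-0.31, 2.03], [-1.54, 1.56], [0.2, 2.42], [-1.41, 4.55], [0.19, 2.02], [-2.57, 2.57]. Speed limits (rad/s): [2.57, 2.57, 3.14, 3.14, 3.14, 3.14, 3.14].

INTERFACE

Orientations are given as a unit quaternion [w, x, y, z].
In Python, from station import observe, cams, ticket gives the robot as it stands.
- The arm moves only by the shell command python3 -m jog 'ROWS' [FORCE]. ROWS is JSON, a list of rows, each a list of 7 numbers: the shift along the world's x, y, z in mm, then the turn, a rotation vector about the world's x, y, z in degrees, then the opening, from -1 (shut) to 1 (fully open). A call has 1 to 8 rows; each row shifts and turns the commanded pose from where the row before left it; what a row does not reach is not made up. A row lasts 1/10 s, in which the tool goes at most 50 mm and 8.59 degrees, less where a joint would pass 70% of its speed; a pose out of reach is approached as far as the arm can. A call with a gripper value outside its range is refused whole. The fingers move at their own pace and stop on an object; FORCE is the grip in N (left out, the last holds). Time passes only in rows, so rows that do not move let the fingers close. It gives the time, the measured TCP pose, the force and the opening at its end, in the units of the state.
- observe(): the state, without advancing time (a new reading comes with each control period).
- cams.read_camera(name): name is "side" or "top" or "wrist"; returns a dict with "pixels" (420x560x3 uint8, red, green, blue), "depth" (420x560 float32, m along the optical axis (not along the pixel's ray), 0 where there is no reading), "fx", "fy", "cx", "cy" (pixels), "k1" (the pictures are not rectified: a ray, as slopes to the right and down, at radius r is drawn at 1 + k1 r^2 times it, then the intrinsics apply), "rvec" (rotation vector, rad) and "tvec" (3), from world to camera coordinates, as OpenCV has them. Camera axes: x right, y down, z forward; pixel columns grow to the right and rows downward; lengths in m; the calibration is good to about 2 mm. A picture is of the moment at which its call begins.
- ticket.hand_in(): hands the job in, once; it reports no verdict.
The state is a dict: "time_s": time; "qpos": joint angles; "joint_velocities": joint speeds; "effort": joint torques, N m; "position": TCP position; "orientation": TCP orientation; "contact_force": force on the tool from outside, world axes, zero at the start; "moment": the same for the moment, N m; "finger_gap": finger opening in m.
Only numpy, scipy, OpenCV 4.12 (cv2) and the standard library are available. Lean on these libraries where they do the work, as an engineer would, in place of code of your own. Each camera call takes 0.05 s, during which the arm holds its last target. There are 200 camera calls.

## Working session

There is one attempt and no reset: what is moved stays moved. The work goes in short steps, Python scripts to look and compute and a shell command to move; the robot and the scene stay as the last step left them, time stands still between calls to the robot, and variables do not carry over. Pictures are saved under pics/ and viewed, about 12 in all and at most 16, crops included, and the job is handed in when it is done.

```bash
ls; mkdir -p pics; cat > h.py <<'E'
import numpy as np, cv2
from station import observe, cams, ticket
def shot(n):
    c=cams.read_camera(n); c['R']=cv2.Rodrigues(np.array(c['rvec'],float))[0]; c['t']=np.array(c['tvec'],float).ravel(); c['px']=np.ascontiguousarray(c['pixels']); return c
def save(c,f,crop=None,s=1):
    im=c['px'][:,:,::-1]
    if crop: u0,v0,u1,v1=crop; im=im[v0:v1,u0:u1]
    cv2.imwrite('pics/'+f,cv2.resize(im,None,fx=s,fy=s,interpolation=cv2.INTER_CUBIC))
def slopes(c,uv):
    uv=np.atleast_2d(np.array(uv,float)); d=np.c_[(uv[:,0]-c['cx'])/c['fx'],(uv[:,1]-c['cy'])/c['fy']]; s=d.copy()
    for _ in range(20): s=d/(1+c['k1']*(s**2).sum(1,keepdims=True))
    return s
def plane(c,uv,z):
    s=slopes(c,uv); d=np.c_[s,np.ones(len(s))]@c['R']; o=-c['R'].T@c['t']
    return o+d*((z-o[2])/d[:,2:3])
def dep(c,uv):
    s=slopes(c,uv); uv=np.atleast_2d(uv).astype(int); z=c['depth'][uv[:,1],uv[:,0]][:,None]
    return (np.c_[s*z,z]-c['t'])@c['R']
def cloud(c):
    v,u=np.mgrid[0:420,0:560]; return dep(c,np.c_[u.ravel(),v.ravel()]).reshape(420,560,3)
def proj(c,P):
    p=np.atleast_2d(P)@c['R'].T+c['t']; s=p[:,:2]/p[:,2:]; s=s*(1+c['k1']*(s**2).sum(1,keepdims=True)); return s*[c['fx'],c['fy']]+[c['cx'],c['cy']]
E
python3 - <<'E'
from h import *
for n in ('top','side'):
    c=shot(n); save(c,n+'0.png',s=1.42); print(n,-c['R'].T@c['t'],c['fx'])
print(observe())
E
```

```text
pics
top [ 0.35298853 -0.00330221  1.26950142] 442.0223218766759
side [ 0.17704331 -0.71810737  0.67637982] 447.9314285040764
{'time_s': 0.1, 'qpos': array([-1.06077156,  0.50177303, -0.42678627,  1.55129887,  0.22082755,
        1.13830322, -0.21028344]), 'joint_velocities': array([ 0.00081373, -0.0021711 , -0.00055382, -0.00103074, -0.00016557,
        0.00059357, -0.00094129]), 'effort': array([-1.18115344e-02, -5.70817173e+01, -5.83914444e+00, -2.81747872e+01,
        1.03729666e-02,  5.52859594e-03, -1.21913711e-06]), 'position': array([0.15870939, 0.62964589, 0.19586875]), 'orientation': array([-1.24314118e-04,  1.23075199e-01,  9.92396972e-01, -8.54371169e-04]), 'contact_force': array([-0.2704352 , -0.27334415,  0.42384333]), 'moment': array([-0.04460138, -0.04799203,  0.00331054]), 'finger_gap': 0.08544727085365796}
```

View pics/top0.png

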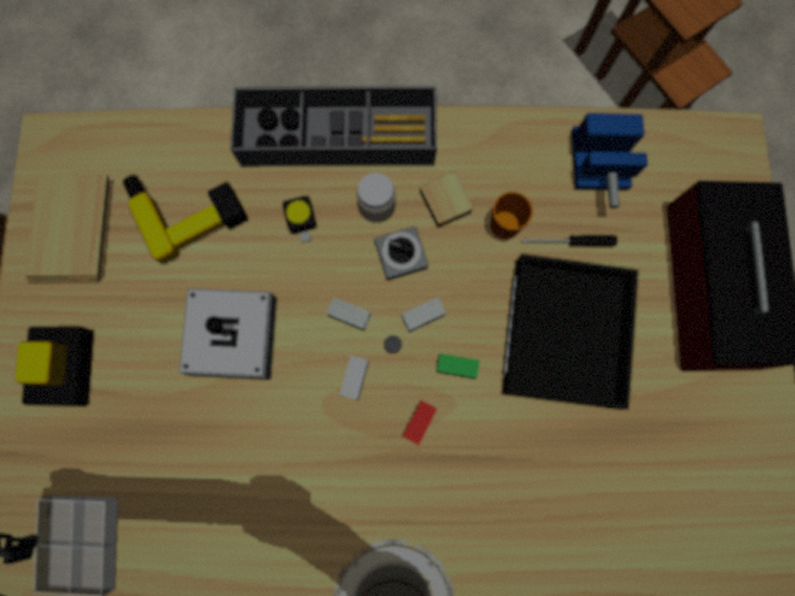

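View pics/side0.png

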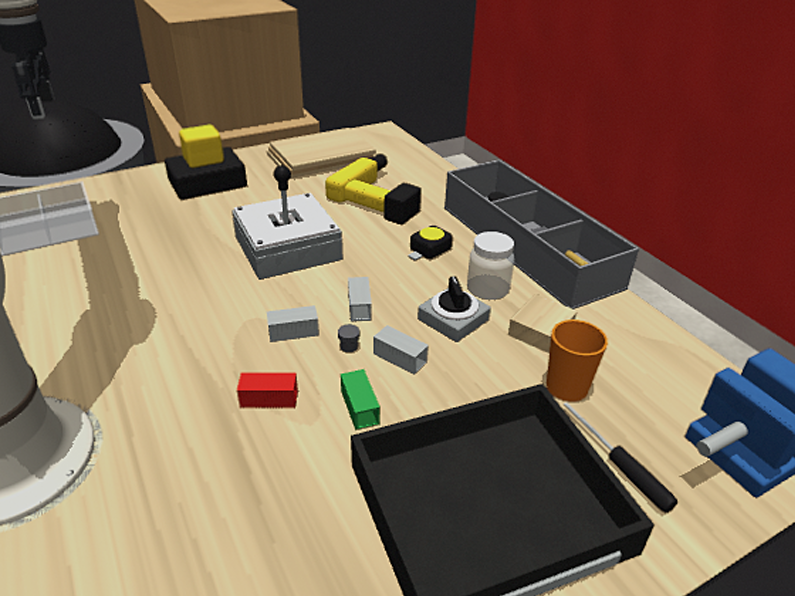

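The top view shows three grey tubes at (349,313), (424,314) and (354,377). The green one at (457,366), the red one at (419,422) and the round socket at (392,344) aren't meant. The gear unit is at (228,334), the knob at (401,250) and the tub at (570,332), all in enlarged-picture pixels. Next I'll take measurements and one crop.

```bash
python3 - <<'E'
from h import *
c=shot('top'); save(c,'top1.png',(120,150,350,320),3.4); X=cloud(c); hsv=cv2.cvtColor(c['px'],cv2.COLOR_RGB2HSV)
def near(u,v,r=24):
    m=np.zeros((420,560),np.uint8); cv2.circle(m,(int(u/1.42),int(v/1.42)),r,1,-1); return m>0
def box(m,z,name):
    ct=max(cv2.findContours(m.astype(np.uint8),cv2.RETR_EXTERNAL,cv2.CHAIN_APPROX_NONE)[0],key=cv2.contourArea)[:,0]
    P=plane(c,ct,z); r=cv2.minAreaRect((P[:,:2]*1000).astype(np.float32)); b=cv2.boxPoints(r)
    e=[b[1]-b[0],b[2]-b[1]]; l=max(e,key=np.linalg.norm); print(name,np.round(r[0],1),np.round(r[1],1),'long-axis yaw',round(np.degrees(np.arctan2(l[1],l[0]))%180,1))
H=X[:,:,2]
for i,p in enumerate([(349,313),(424,314),(354,377)]):
    m=near(*p)&(hsv[:,:,1]<60)&(hsv[:,:,2]>70); print('h',np.median(H[m])); box(m,.036,'tube%d'%i)
m=near(401,250,30)&(H>.02)&(H<.037); box(m,.03,'knobbox')
m=near(401,250,30)&(H>.055); print(H[m].max() if m.any() else None); box(m,.074,'bar') if m.any() else 0
m=near(228,334,60)&(H>.06)&(H<.08); box(m,.07,'gear')
m=near(228,334,60)&(H>.12); print(m.sum(), X[m].mean(0) if m.any() else 0)
m=near(570,332,85)&(hsv[:,:,2]<70)&(H<.1); box(m,.06,'tub'); print(dep(c,[(401,233),(362,234)]))
m=near(228,334,60)&(hsv[:,:,2]<60); 
for k in cv2.findContours(m.astype(np.uint8),cv2.RETR_LIST,cv2.CHAIN_APPROX_NONE)[0]:
    if cv2.contourArea(k)>15: print(cv2.minEnclosingCircle(k), plane(c,[cv2.minEnclosingCircle(k)[0]],.165))
E
```

```text
h 0.036631844040739596
tube0 [557.   87.7] [84.6 40.2] long-axis yaw 67.9
h 0.036790784234777316
tube1 [555.7 -61.6] [40.5 84.2] long-axis yaw 114.8
h 0.036691358946963515
tube2 [430.3  76.1] [39.9 81.8] long-axis yaw 164.3
knobbox [684.9 -17. ] [91.4 90.1] long-axis yaw 16.7
1.2695014152981554
bar [683.3 -16.9] [53.2 18.9] long-axis yaw 72.2
gear [514.6 323.9] [170.4 169.4] long-axis yaw 87.4
158 [0.47826468 0.24580004 0.41763275]
tub [ 518.5 -350. ] [250.7 281.4] long-axis yaw 172.1
[[ 0.52340393 -0.36179029  0.00943954]
 [ 0.51464119 -0.23824581  0.05716603]]
((156.0, 233.47222900390625), 13.106535911560059) [[0.50253604 0.3047098  0.165     ]]
((189.5, 237.0), 29.10765838623047) [[0.49356613 0.21859498 0.165     ]]
```

View pics/top1.png

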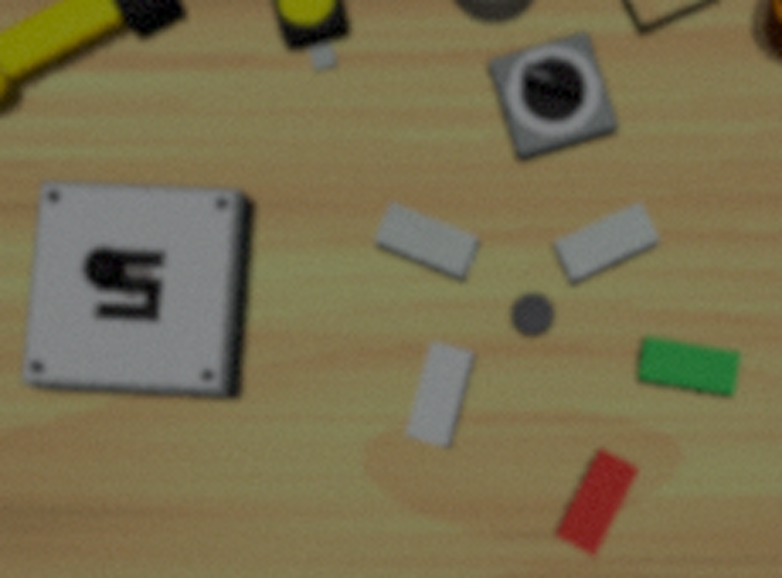

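The crop confirms three plain grey tubes, and the ball is at the left of the middle lane (105,268 in the crop). Next I'll fly to above the knob.

```bash
python3 -m jog '[[30,-37,15,0,0,0,1],[30,-37,15,0,0,0,1],[30,-37,15,0,0,0,1],[30,-37,15,0,0,0,1],[30,-37,15,0,0,0,1],[30,-37,10,0,0,0,1],[30,-37,0,0,0,0,1],[30,-37,0,0,0,0,1]]' && python3 -m jog '[[30,-37,0,0,0,0,1],[30,-37,0,0,0,0,1],[30,-37,0,0,0,0,1],[30,-37,0,0,0,0,1],[30,-37,0,0,0,0,1],[30,-37,0,0,0,0,1],[15,-37,0,0,0,0,1],[0,-37,0,0,0,0,1]]'
python3 - <<'E'
from h import *
c=shot('wrist'); save(c,'w0.png',s=1.4); o=observe(); print(np.round(o['qpos'],2),o['position'],o['contact_force'],-c['R'].T@c['t'],c['R'][2])
E
```

```text
time_s: 0.95
position: [0.3998, 0.3327, 0.2824]
orientation: [0.0, 0.123, 0.992, 0.0]
contact_force: [1.1, 0.4, 0.5]
finger_gap: 0.0853
time_s: 1.75
position: [0.5951, 0.0363, 0.2809]
orientation: [-0.0, 0.123, 0.992, -0.0]
contact_force: [0.5, 0.3, 0.0]
finger_gap: 0.0853
[-0.05  0.3  -0.06  1.6   0.02  1.24  1.2 ] [0.59432301 0.0270497  0.28093946] [-0.43879351 -6.94287212 -0.44955675] [0.51410769 0.05660718 0.45733143] [ 0.31144821 -0.07851252 -0.94701415]
```

View pics/w0.png

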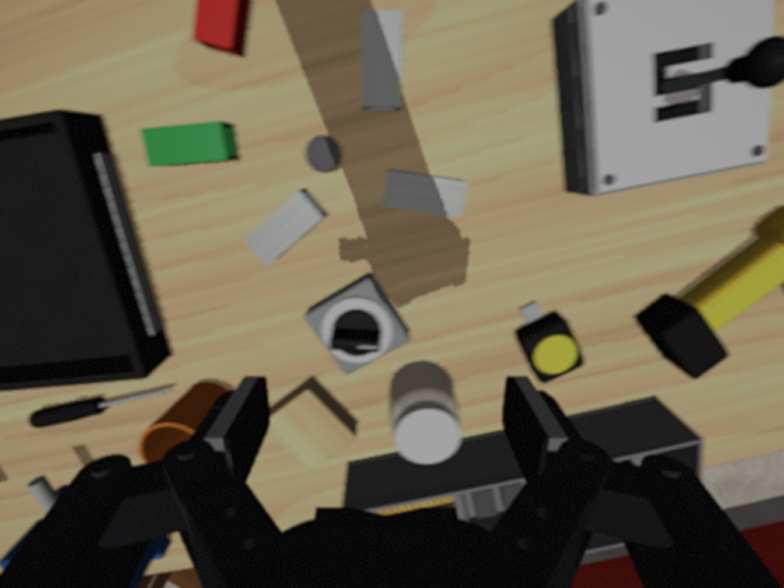

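In the wrist picture the knob's bar at (355,340) lies nearly along the jaw axis, with its white mark towards +y. It needs a turn of -94°.

```bash
python3 -m jog '[[10,-4,0,0,0,-8.5,0.2],[10,-4,0,0,0,-8.5,0.2],[10,-4,0,0,0,-8.5,0.2],[10,-4,0,0,0,-8.5,0.2],[10,-4,0,0,0,-8.5,0.2],[10,-4,0,0,0,-8.5,0.2],[10,-4,0,0,0,-8.5,0.2],[10,-4,0,0,0,-8.5,0.2]]' && python3 -m jog '[[10,-8,-20,0,0,-8.5,0.2],[0,-8,-40,0,0,-8.5,0.2],[0,0,-40,0,0,-8.5,0.2],[0,0,-40,0,0,0,0.2],[0,0,0,0,0,0,0.2]]'
python3 - <<'E'
from h import *
c=shot('wrist'); save(c,'w1.png',s=1.3); o=observe(); print(np.round(o['qpos'],2),o['position'],o['orientation'],o['finger_gap'])
print(proj(c,[[.684,-.017,.074]])*1.3)
E
```

```text
time_s: 2.6
position: [0.6738, 0.0066, 0.2813]
orientation: [-0.0, 0.659, 0.752, -0.0]
contact_force: [0.7, 0.4, 0.3]
finger_gap: 0.0512
time_s: 3.1
position: [0.6781, -0.009, 0.1347]
orientation: [-0.004, 0.807, 0.591, -0.005]
contact_force: [-0.9, 1.0, -0.6]
finger_gap: 0.0513
[-0.18  0.59  0.22  1.53 -0.14  1.05 -0.23] [ 0.68081053 -0.00908891  0.13853329] [-0.00216991  0.80689175  0.59068772 -0.00300263] 0.05154405403720268
[[372.18627084 285.71389209]]
```

View pics/w1.png

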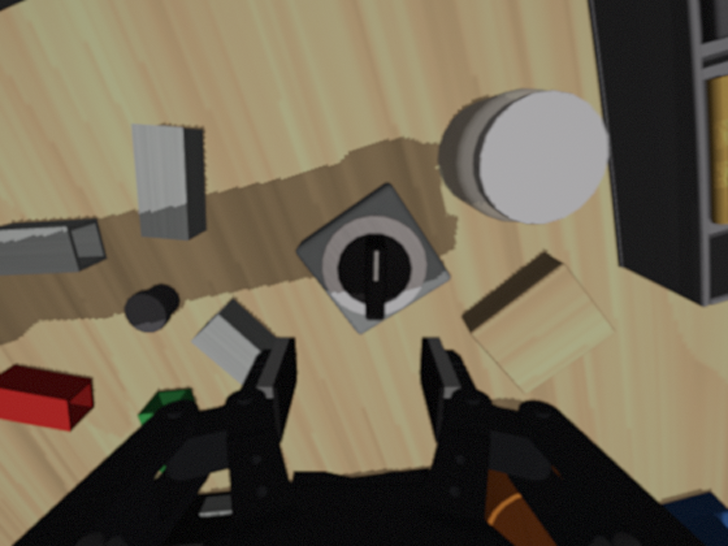

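Bar at (376,277) stands square to the jaws, and the position agrees within 5 mm. Descend and grip.

```bash
python3 -m jog '[[1,-2,-30,0,0,0,0.2],[0,-2,-30,0,0,0,0.2],[0,0,-28,0,0,0,0.2],[0,0,0,0,0,0,-0.3],[0,0,0,0,0,0,-1],[0,0,0,0,0,0,-1],[0,0,0,0,0,0,-1],[0,0,0,0,0,0,-1]]' 50
```

```text
time_s: 3.95
position: [0.686, -0.0136, 0.0556]
orientation: [0.001, 0.807, 0.59, 0.001]
contact_force: [-0.3, 0.5, -0.3]
finger_gap: -0.0001
```

```bash
python3 - <<'E'
from h import *
c=shot('wrist'); save(c,'w2.png',s=1.3); o=observe(); print(o['position'],o['finger_gap'],o['contact_force'])
E
```

```text
[ 0.68557851 -0.01360768  0.05515605] -0.00016875268739118874 [-0.536313   -0.3337495  -0.83862042]
```

View pics/w2.png

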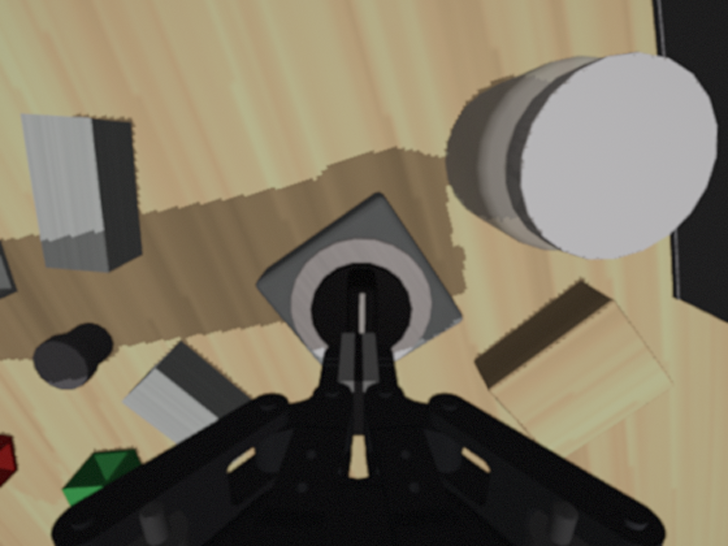

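```bash
python3 - <<'E'
from h import *
c=shot('wrist'); o=observe(); p=o['position']
print(-c['R'].T@c['t'],c['R'][2])
print('tcp',proj(c,[p])*1.3,'knob74',proj(c,[[.684,-.017,.074]])*1.3,'ring30',proj(c,[[.684,-.017,.035]])*1.3)
for z in (.03,.042): print('ring centre',plane(c,[(362/1.3,308/1.3)],z))
for q in [(362,285),(362,310),(345,355),(370,350),(372,370),(362,250)]: print(q,dep(c,[(q[0]/1.3,q[1]/1.3)]))
t=shot('top'); s=shot('side'); print('top knob in depth', end=' ')
X=cloud(s); uv=proj(s,[.684,-.017,.07])[0]; print(uv, dep(s,[uv]), dep(s,[(455/1.42,285/1.42)]))
save(s,'s2.png',(int(uv[0])-50,int(uv[1])-45,int(uv[0])+50,int(uv[1])+35),7)
E
```

```text
[0.70964567 0.06536459 0.2316679 ] [-0.09564751 -0.30631329 -0.94711336]
tcp [[358.64606536 316.84944816]] knob74 [[358.34735514 341.57915135]] ring30 [[358.16757911 307.70414461]]
ring centre [[ 0.68539025 -0.01993701  0.03      ]]
ring centre [[ 0.68683354 -0.01486124  0.042     ]]
(362, 285) [[0.69361436 0.00789735 0.07039744]]
(362, 310) [[ 0.69047707 -0.0019535   0.07471681]]
(345, 355) [[ 0.68348285 -0.00222483  0.10950824]]
(370, 350) [[ 0.69234008 -0.00471783  0.10644901]]
(372, 370) [[ 0.69269207 -0.00436698  0.1205042 ]]
(362, 250) [[0.69605786 0.01433785 0.03546347]]
top knob in depth [319.87718868 200.74416333] [[ 0.6829074  -0.01851103  0.07130688]] [[ 0.68308475 -0.0204125   0.07256669]]
```

View pics/s2.png

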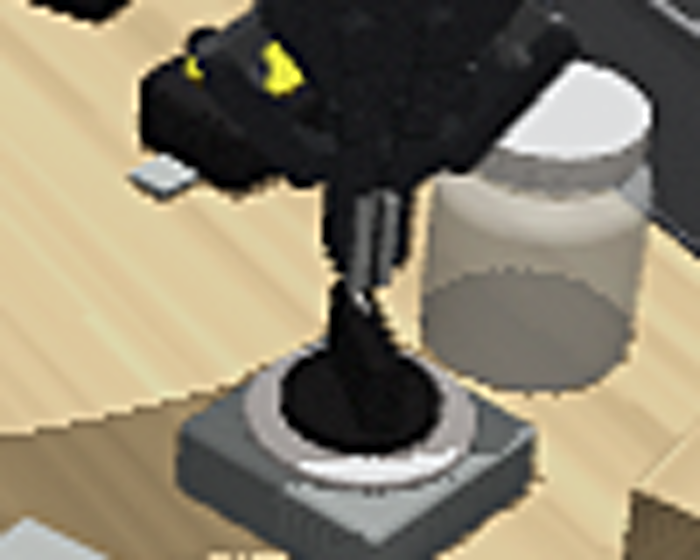

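Reading says the jaws are shut, yet the tips are hidden by the bar in both views. A small turn in the wanted direction will show whether the bar follows.

```bash
python3 -m jog '[[0,0,0,0,0,8,-1],[0,0,0,0,0,8,-1],[0,0,0,0,0,8,-1],[0,0,0,0,0,0,-1]]'
python3 - <<'E'
from h import *
c=shot('wrist'); o=observe(); print(o['position'],o['finger_gap'],o['moment'],o['contact_force'])
c2=shot('side'); a=cv2.resize(c['px'][120:420,130:430],(400,400)); uv=proj(c2,[.684,-.017,.07])[0].astype(int)
b=cv2.resize(c2['px'][uv[1]-40:uv[1]+40,uv[0]-40:uv[0]+40],(400,400)); cv2.imwrite('pics/w3.png',np.hstack([a,b])[:,:,::-1])
E
```

```text
time_s: 4.55
position: [0.6847, -0.0138, 0.0538]
orientation: [-0.0, 0.666, 0.746, 0.0]
contact_force: [-0.2, 0.1, -0.3]
finger_gap: 0.0002
[ 0.684687   -0.01382634  0.05377545] 0.0002687027956103568 [-0.01697039  0.01329807 -0.00812251] [-0.02542763  0.51261037 -0.07867636]
```

View pics/w3.png

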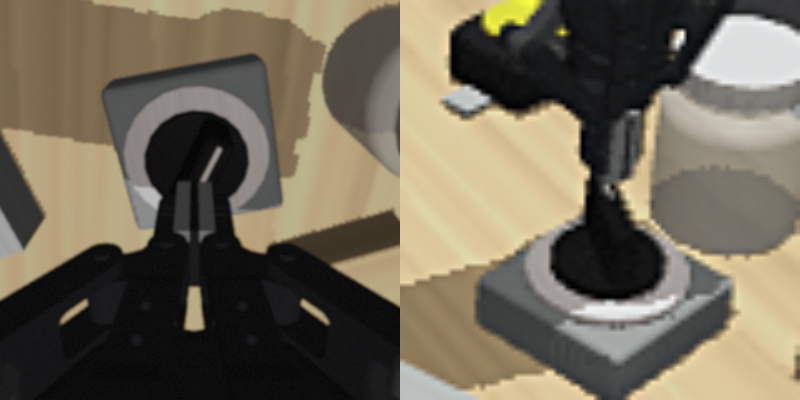

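```bash
python3 - <<'E'
from h import *
c=shot('wrist'); 
for u in (268,272,276,282,286):
    print(u,[np.round(dep(c,[(u,v)])[0]*1000).astype(int).tolist() for v in (236,244,250,254,257,260,266,275)])
c=shot('side'); uv=proj(c,[.684,-.017,.07])[0].astype(int)
for v in (-12,-8,-6,-4,-2,0,3,6): print(v,[np.round(dep(c,[uv+[d,v]])[0]*1000).astype(int).tolist() for d in (-2,1,4,7)])
print('tcp',proj(c,[observe()['position']])-uv)
E
```

```text
268 [[679, -12, 45], [679, -15, 53], [679, -15, 62], [680, -15, 67], [679, -4, 92], [679, -3, 96], [679, -4, 102], [680, -4, 110]]
272 [[681, -9, 53], [681, -9, 65], [682, -9, 72], [682, -11, 73], [681, -3, 93], [681, -4, 95], [681, -3, 102], [681, -3, 110]]
276 [[683, -3, 66], [683, -4, 73], [684, -8, 74], [684, -11, 73], [683, -3, 92], [683, -3, 95], [683, -4, 101], [683, -3, 110]]
282 [[686, 1, 73], [687, -4, 74], [687, -8, 73], [688, -10, 74], [686, -3, 93], [686, -2, 96], [686, -3, 102], [686, -3, 110]]
286 [[689, 1, 74], [689, -3, 75], [690, -8, 74], [690, -10, 73], [688, -3, 92], [688, -2, 96], [688, -2, 103], [688, -2, 111]]
-12 [[672, -18, 110], [677, -23, 112], [683, -26, 111], [691, -26, 109]]
-8 [[671, -20, 101], [677, -24, 101], [685, -25, 99], [697, -20, 92]]
-6 [[679, -10, 86], [679, -22, 94], [685, -25, 94], [775, 84, -1]]
-4 [[687, 0, 72], [680, -21, 87], [760, 76, 2], [771, 78, -3]]
-2 [[684, -4, 69], [689, -10, 72], [756, 70, 1], [763, 66, 1]]
0 [[682, -8, 67], [682, -20, 74], [689, -22, 74], [760, 61, -1]]
3 [[683, -8, 58], [677, -28, 72], [684, -30, 72], [754, 52, -3]]
6 [[683, -8, 49], [676, -31, 66], [675, -44, 75], [683, -44, 72]]
tcp [[-0.12240206  5.54340282]]
```

Both depth images put the real fingertips at z≈0.091 while the reported TCP z is 0.054. The fingertips really end about 37 mm above the reported TCP, so the grip closed above the bar, and x and y agree. I'll allow for that offset: turn back, open, go 37 mm lower and grip.

```bash
python3 -m jog '[[0,0,0,0,0,-8,0.2],[0,0,0,0,0,-8,0.2],[0,0,0,0,0,-8,0.2],[0,-2,0,0,0,0,0.2],[0,0,-18,0,0,0,0.2],[0,0,-18,0,0,0,0.2],[0,0,0,0,0,0,0.2],[0,0,0,0,0,0,-0.5]]' 50 && python3 -m jog '[[0,0,0,0,0,0,-1],[0,0,0,0,0,0,-1],[0,0,0,0,0,0,-1]]'
```

```text
time_s: 5.55
position: [0.6834, -0.0158, 0.016]
orientation: [-0.001, 0.807, 0.591, -0.001]
contact_force: [0.5, -0.3, 0.1]
finger_gap: 0.0383
time_s: 5.85
position: [0.6867, -0.0163, 0.0186]
orientation: [0.001, 0.807, 0.59, 0.001]
contact_force: [4.5, -0.9, -5.4]
finger_gap: 0.0128
```

Gripped, with a gap of 13 mm on the 14 mm bar. Turn anticlockwise.

```bash
for i in 1; do python3 -m jog '[[0,0,0,0,0,6,-1],[0,0,0,0,0,6,-1],[0,0,0,0,0,6,-1],[0,0,0,0,0,6,-1],[0,0,0,0,0,0,-1]]'; python3 -c "
from h import *
o=observe();print(o['moment'],o['qpos'][6])"; done; python3 -m jog '[[0,0,0,0,0,6,-1],[0,0,0,0,0,6,-1],[0,0,0,0,0,6,-1],[0,0,0,0,0,6,-1],[0,0,0,0,0,0,-1]]'; python3 -c "
from h import *
o=observe();print(o['moment'],o['qpos'][6])"
```

```text
time_s: 6.35
position: [0.6861, -0.0162, 0.0186]
orientation: [0.001, 0.667, 0.745, 0.001]
contact_force: [4.8, -0.8, -3.7]
finger_gap: 0.013
[-0.23014449 -0.80182552  0.05634886] 0.15613149181909605
time_s: 6.85
position: [0.6856, -0.0165, 0.0185]
orientation: [0.001, 0.498, 0.867, 0.0]
contact_force: [3.3, -1.5, -1.6]
finger_gap: 0.013
[-0.5094803  -0.64268587  0.03063214] 0.5054860475837993
```

```bash
for i in 1 ; do python3 -m jog '[[0,0,0,0,0,6,-1],[0,0,0,0,0,6,-1],[0,0,0,0,0,6,-1],[0,0,0,0,0,6,-1],[0,0,0,0,0,6,-1],[0,0,0,0,0,0,-1]]'; python3 -c "
from h import *
o=observe();print(o['moment'],o['qpos'][6])"; done
```

```text
time_s: 7.45
position: [0.6852, -0.017, 0.0185]
orientation: [0.001, 0.258, 0.966, -0.0]
contact_force: [2.0, -3.3, 0.9]
finger_gap: 0.0127
[-0.80359334 -0.30897907  0.09866726] 0.9449033320807314
```

```bash
python3 -m jog '[[0,0,0,0,0,5,-1],[0,0,0,0,0,5,-1],[0,0,0,0,0,5,-1],[0,0,0,0,0,5,-1],[0,0,0,0,0,0,-1]]'; python3 -c "
from h import *
o=observe();print(o['moment'],o['qpos'][6])"
```

```text
time_s: 7.95
position: [0.6851, -0.0174, 0.0185]
orientation: [0.0, 0.087, 0.996, -0.001]
contact_force: [1.0, -3.9, 4.4]
finger_gap: 0.0132
[-1.09547888 -0.28776498  0.0480246 ] 1.238976800992808
```

```bash
python3 -m jog '[[0,0,0,0,0,5,-1],[0,0,0,0,0,5,-1],[0,0,0,0,0,5,-1],[0,0,0,0,0,0,-1]]'; python3 -c "
from h import *
o=observe();print(o['moment'],o['qpos'][6])"
```

```text
time_s: 8.35
position: [0.6851, -0.0178, 0.0185]
orientation: [0.0, -0.044, 0.999, -0.001]
contact_force: [1.5, -5.2, 5.2]
finger_gap: 0.013
[-1.32539569 -0.24991016  0.07615296] 1.4607187894823759
```

```bash
python3 -m jog '[[0,0,0,0,0,5,-1],[0,0,0,0,0,5,-1],[0,0,0,0,0,5,-1],[0,0,0,0,0,0,-1]]'; python3 -c "
from h import *
o=observe();print(o['moment'],o['qpos'][6])"
```

```text
time_s: 8.75
position: [0.6853, -0.0179, 0.0185]
orientation: [0.0, -0.172, 0.985, -0.001]
contact_force: [1.1, -5.5, 4.7]
finger_gap: 0.0125
[-1.20897635 -0.30518628 -1.43468389] 1.6809259722361887
```

Moment jumped to -1.4 N m: that's the anticlockwise stop. Release, lift, and go over to the lever.

```bash
python3 -m jog '[[0,0,0,0,0,0,0.2],[0,0,0,0,0,0,0.2],[0,0,0,0,0,0,0.2],[0,0,40,0,0,0,0.2],[0,0,45,0,0,0,0.2],[0,0,45,0,0,0,0.2],[0,0,45,0,0,0,0.2],[-20,40,30,0,0,-6,0.2]]' && python3 -m jog '[[-20,43,0,0,0,-6,0.2],[-20,43,0,0,0,-5,0.2],[-20,43,0,0,0,-5,0.2],[-20,43,0,0,0,0,0.2],[-20,43,0,0,0,0,0.2],[-20,43,0,0,0,0,0.2],[-20,43,0,0,0,0,0.2],[0,0,0,0,0,0,0.2]]'
python3 - <<'E'
from h import *
o=observe(); print(o['position'],o['orientation'],np.round(o['qpos'],2))
c=shot('wrist'); save(c,'w4.png',s=1.3)
t=shot('top'); print('top cast ball',plane(t,[(150.9,228.8)],.165))
m=cv2.inRange(t['px'],(0,0,0),(45,45,45)); 
X=cloud(t); k=(abs(X[:,:,0]-.684)<.045)&(abs(X[:,:,1]+.017)<.045)&(X[:,:,2]>.06)&(X[:,:,2]<.085)
P=(X[k][:,:2]*1000).astype(np.float32); r=cv2.minAreaRect(P); b=cv2.boxPoints(r); l=max([b[1]-b[0],b[2]-b[1]],key=np.linalg.norm); print(r,np.degrees(np.arctan2(l[1],l[0])))
E
```

```text
time_s: 9.55
position: [0.6692, 0.0152, 0.224]
orientation: [0.002, -0.119, 0.993, -0.002]
contact_force: [0.6, 0.6, -0.1]
finger_gap: 0.0507
time_s: 10.35
position: [0.5193, 0.3328, 0.221]
orientation: [-0.002, 0.008, 1.0, 0.003]
contact_force: [0.0, 1.4, -0.4]
finger_gap: 0.0514
[0.51925143 0.33280026 0.22100551] [-0.0016971   0.00791169  0.99996313  0.00287306] [-0.27  0.42 -0.45  1.61  0.19  1.15  0.79]
top cast ball [[0.51451455 0.31843566 0.165     ]]
((684.6719970703125, -17.283496856689453), (52.126895904541016, 13.636643409729004), 17.37721824645996) 17.377207
```

View pics/w4.png

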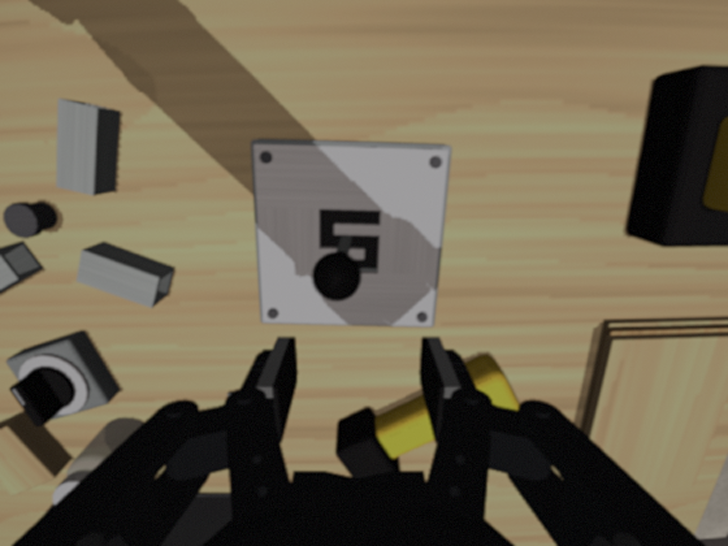

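Knob is off, with its bar at yaw 197°. The wrist picture shows the ball at (337,277), towards the right of the middle lane, and the slot at (350,240).

```bash
python3 - <<'E'
from h import *
c=shot('wrist'); X=cloud(c); z=X[:,:,2]
s=np.array([(266,157),(435,162),(422,317),(273,313)])/1.3
P=plane(c,s,.071); print(np.round(P*1000)); print('centre',P.mean(0)); e=P[0]+P[1]-P[2]-P[3]; f=P[1]+P[2]-P[0]-P[3]
print('yaw near->far (x axis)',np.degrees(np.arctan2(-e[1],-e[0])),'left dir-90',np.degrees(np.arctan2(f[1],f[0]))-90)
v,u=np.mgrid[0:420,0:560]; k=(np.hypot(u-337/1.3,v-277/1.3)<30)&(z>.13)&(z<.2); Q=X[k]; print(k.sum(),Q.max(0),Q.mean(0))
A=np.c_[2*Q,np.ones(len(Q))]; w=np.linalg.lstsq(A,(Q**2).sum(1),rcond=None)[0]; print('ball',w[:3],'r',np.sqrt(w[3]+w[:3]@w[:3]))
E
```

```text
[[447. 252.  71.]
 [455. 390.  71.]
 [594. 384.  71.]
 [587. 244.  71.]]
centre [0.52090138 0.31757549 0.071     ]
yaw near->far (x axis) -2.8453491747580464 left dir-90 -3.022552825956865
1140 [0.5294207  0.33593313 0.18160215] [0.51191794 0.32027311 0.17487219]
ball [0.51513026 0.3200984  0.1648189 ] r 0.015520709758264823
```

Ball measured at (515,320,165) mm with radius 15.5, which agrees with the top view. Lower around it and grip gently.

```bash
python3 -m jog '[[-4,-12,-30,0,0,0,0.2],[0,0,-40,0,0,0,0.2],[0,0,-42,0,0,0,0.2],[0,0,0,0,0,0,0.2],[0,0,0,0,0,0,-0.3],[0,0,0,0,0,0,-1],[0,0,0,0,0,0,-1],[0,0,0,0,0,0,-1]]' 25
```

```text
time_s: 11.3
position: [0.5233, 0.3106, 0.1101]
orientation: [0.001, 0.015, 1.0, 0.0]
contact_force: [1.1, -0.3, -1.7]
finger_gap: 0.0303
```

```bash
python3 -m jog '[[0,0,0,0,0,0,0.1],[0,0,0,0,0,0,0.1],[-8,0,0,0,0,0,0.1],[0,0,0,0,0,0,-0.3],[0,0,0,0,0,0,-1],[0,0,0,0,0,0,-1],[0,0,0,0,0,0,-1]]' 30
python3 - <<'E'
from h import *
c=shot('wrist'); print(observe()['position'],observe()['contact_force']); z=cloud(c); 
c2=shot('side'); uv=proj(c2,[.515,.315,.165])[0].astype(int); print(uv)
a=cv2.resize(c['px'][120:420,130:430],(400,400)); b=cv2.resize(c2['px'][uv[1]-40:uv[1]+60,uv[0]-50:uv[0]+50],(400,400)); cv2.imwrite('pics/w5.png',np.hstack([a,b])[:,:,::-1])
E
```

```text
time_s: 12.0
position: [0.5144, 0.3107, 0.1091]
orientation: [0.0, 0.014, 1.0, 0.0]
contact_force: [-0.9, -0.2, 3.7]
finger_gap: 0.0303
[0.51448154 0.31071761 0.1090743 ] [-1.46589702 -0.43768869  4.72476334]
[198 122]
```

View pics/w5.png

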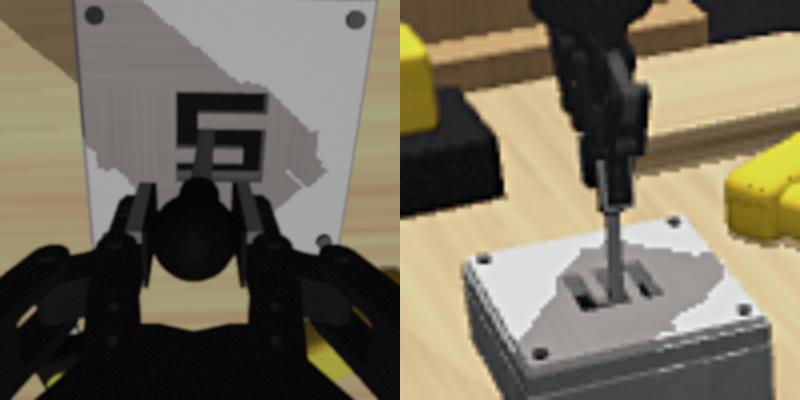

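Ball is held centrally between the pads. Lever to the right end of the middle lane.

```bash
python3 -m jog '[[0,-9,0,0,0,0,-1],[0,-9,-1,0,0,0,-1],[0,-8,-1,0,0,0,-1],[0,0,0,0,0,0,-1],[0,0,0,0,0,0,-1]]'
```

```text
time_s: 12.6
position: [0.5146, 0.287, 0.1075]
orientation: [0.001, 0.014, 1.0, 0.002]
contact_force: [-0.8, 7.4, 2.1]
finger_gap: 0.0301
```

```bash
python3 -m jog '[[-10,2,0,0,0,0,-1],[-10,1,-1,0,0,0,-1],[-10,1,-2,0,0,0,-1],[-8,0,-1,0,0,0,-1],[0,0,0,0,0,0,-1],[0,0,0,0,0,0,-1]]'
```

```text
time_s: 13.2
position: [0.4766, 0.2893, 0.104]
orientation: [0.001, 0.014, 1.0, 0.001]
contact_force: [-3.0, 4.6, 10.4]
finger_gap: 0.0303
```

```bash
python3 -m jog '[[0,12,1,0,0,0,-1],[1,12,1,0,0,0,-1],[1,12,1,0,0,0,-1],[0,12,-1,0,0,0,-1],[1,12,-1,0,0,0,-1],[1,11,-2,0,0,0,-1],[0,0,0,0,0,0,-1],[0,0,0,0,0,0,-1]]'
```

```text
time_s: 14.0
position: [0.4789, 0.3577, 0.1008]
orientation: [-0.001, 0.014, 1.0, -0.001]
contact_force: [-4.1, -0.3, 1.3]
finger_gap: 0.0302
```

```bash
python3 -m jog '[[0,3,0,0,0,0,-1],[0,2,0,0,0,0,-1],[0,0,0,0,0,0,-1],[0,0,0,0,0,0,-1]]'
```

```text
time_s: 14.4
position: [0.4792, 0.3614, 0.1006]
orientation: [-0.001, 0.015, 1.0, -0.002]
contact_force: [-4.8, -2.2, 2.4]
finger_gap: 0.0302
```

The end stop is felt at y=361 (span 74 mm against 72 expected). Release, lift and fly to the first tube.

```bash
python3 -m jog '[[0,0,0,0,0,0,0.3],[0,0,0,0,0,0,0.3],[0,0,0,0,0,0,0.3],[0,0,30,0,0,0,0.3],[0,0,40,0,0,0,0.3],[10,-20,20,0,0,-8.5,0.3],[10,-30,0,0,0,-8.5,0.3],[10,-35,0,0,0,-8.5,0.3]]' && python3 -m jog '[[10,-35,0,0,0,-8.5,0.3],[10,-35,0,0,0,-8.5,0.3],[10,-35,0,0,0,-8.5,0.3],[10,-35,0,0,0,-8.5,0.3],[8,-35,0,0,0,-8.5,0.3],[0,-13,0,0,0,-8.5,0.3],[0,0,0,0,0,-8.5,0.3],[0,0,0,0,0,-8.5,0.3]]' && python3 -m jog '[[0,0,0,0,0,-8.2,0.3],[0,0,0,0,0,-8.2,0.3],[0,0,0,0,0,0,0.3],[0,0,0,0,0,0,0.3]]'
cat > meas.py <<'E'
from h import *
def tubes(c):
    X=cloud(c); hsv=cv2.cvtColor(c['px'],cv2.COLOR_RGB2HSV); m=(hsv[:,:,1]<70)&(hsv[:,:,2]>60)&(abs(X[:,:,2]-.036)<.006)&(X[:,:,0]>.3)&(X[:,:,0]<.64)&(abs(X[:,:,1])<.19)
    m=cv2.morphologyEx(m.astype(np.uint8),cv2.MORPH_OPEN,np.ones((3,3)))
    for k in cv2.findContours(m,cv2.RETR_EXTERNAL,cv2.CHAIN_APPROX_NONE)[0]:
        if cv2.contourArea(k)<150: continue
        P=plane(c,k[:,0],.036); r=cv2.minAreaRect((P[:,:2]*1000).astype(np.float32)); b=cv2.boxPoints(r); l=max([b[1]-b[0],b[2]-b[1]],key=np.linalg.norm)
        print(np.round(r[0]),np.round(r[1]),'yaw',round(np.degrees(np.arctan2(l[1],l[0]))%180,1))
E
python3 - <<'E'
from meas import *
for n in ('wrist','top'):
    c=shot(n); print(n); tubes(c)
    if n=='wrist': save(c,'w6.png',s=1.3)
    else:
        X=cloud(c); k=(abs(X[:,:,0]-.48)<.06)&(abs(X[:,:,1]-.36)<.06)&(X[:,:,2]>.14)&(X[:,:,2]<.19); Q=X[k]; A=np.c_[2*Q,np.ones(len(Q))]; print('ball',len(Q),np.linalg.lstsq(A,(Q**2).sum(1),rcond=None)[0][:3], Q.mean(0))
o=observe(); print(o['position'],o['orientation'],np.round(o['qpos'],2))
E
```

```text
time_s: 15.2
position: [0.5113, 0.2802, 0.1932]
orientation: [0.001, 0.237, 0.972, 0.001]
contact_force: [0.7, -0.4, 0.0]
finger_gap: 0.0554
time_s: 16.0
position: [0.5588, 0.0902, 0.1919]
orientation: [0.0, 0.741, 0.672, 0.0]
contact_force: [-0.3, 1.0, -0.0]
finger_gap: 0.0555
time_s: 16.4
position: [0.5584, 0.0916, 0.1918]
orientation: [0.0, 0.826, 0.564, 0.0]
contact_force: [-0.4, 0.5, -0.3]
finger_gap: 0.0552
wrist
[557. -60.] [37. 81.] yaw 114.9
[498.   2.] [32. 33.] yaw 158.8
[430.  47.] [37. 80.] yaw 164.4
[559.  88.] [80. 35.] yaw 67.9
top
[557. -61.] [37. 79.] yaw 115.5
ball 134 [0.47998066 0.36074069 0.15836586] [0.47904088 0.35790364 0.16929784]
[0.55828899 0.09150949 0.19171941] [4.01408847e-05 8.25958645e-01 5.63730697e-01 1.29661667e-04] [-0.2   0.32 -0.01  1.78  0.    1.03 -0.59]
```

View pics/w6.png

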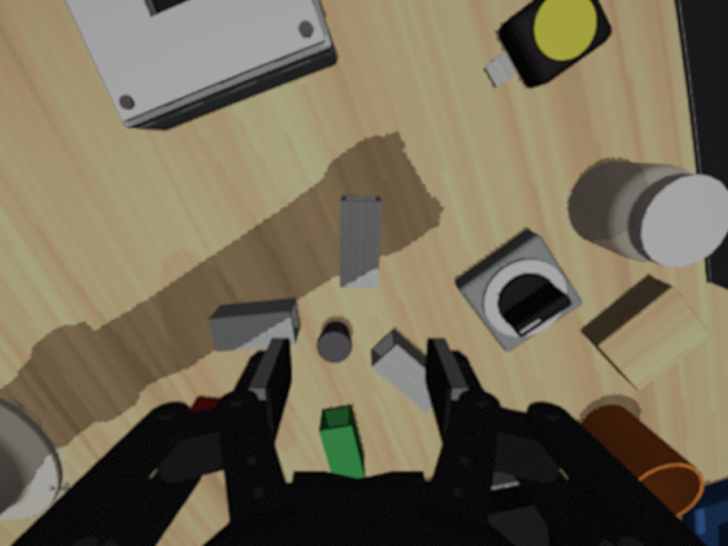

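Tube near (430,47) mm has been nudged 29 mm. The lever ball reads (480,361), in the loading slot. Now grasp the tube at (559,88).

```bash
python3 -m jog '[[0,-3,-45,0,0,0,0.3],[0,0,-50,0,0,0,0.3],[0,0,-50,0,0,0,0.3],[0,0,-40,0,0,0,0.3],[0,0,-22,0,0,0,0.3],[0,0,-8,0,0,0,0.3],[0,0,0,0,0,0,-0.4],[0,0,0,0,0,0,-1]]' 70 && python3 -m jog '[[0,0,0,0,0,0,-1],[0,0,0,0,0,0,-1],[0,0,0,0,0,0,-1]]'
```

```text
time_s: 17.3
position: [0.5592, 0.0886, -0.0221]
orientation: [0.0, 0.827, 0.563, 0.001]
contact_force: [0.2, -0.0, -1.6]
finger_gap: 0.0348
time_s: 17.6
position: [0.5588, 0.0886, -0.0224]
orientation: [0.0, 0.827, 0.563, 0.001]
contact_force: [-0.4, -0.1, -1.4]
finger_gap: 0.0347
```

```bash
python3 -m jog '[[0,0,40,0,0,0,-1],[0,0,45,0,0,0,-1],[0,0,45,0,0,0,-1],[4,-30,20,0,0,0,-1],[4,-40,0,0,0,0,-1],[4,-40,0,0,0,0,-1],[4,-40,0,0,0,0,-1],[4,-40,0,0,0,0,-1]]' && python3 -m jog '[[4,-40,0,0,0,0,-1],[4,-40,0,0,0,0,-1],[4,-40,0,0,0,0,-1],[5,-40,0,0,0,0,-1],[4,-30,0,0,0,0,-1],[0,-19,0,0,0,0,-1],[0,0,0,0,0,0,-1],[0,0,0,0,0,0,-1]]'
```

```text
time_s: 18.4
position: [0.5782, -0.103, 0.1273]
orientation: [0.0, 0.827, 0.563, 0.0]
contact_force: [0.9, -0.3, -2.0]
finger_gap: 0.0345
time_s: 19.2
position: [0.599, -0.3094, 0.1264]
orientation: [-0.001, 0.827, 0.563, 0.0]
contact_force: [0.3, 0.7, -1.2]
finger_gap: 0.0348
```

```bash
python3 -m jog '[[0,0,-45,0,0,0,-1],[0,0,-45,0,0,0,-1],[0,0,-30,0,0,0,-1],[0,0,-11,0,0,0,-1],[0,0,0,0,0,0,-1],[0,0,0,0,0,0,0.3],[0,0,0,0,0,0,0.3],[0,0,0,0,0,0,0.3]]' && python3 -m jog '[[0,0,45,0,0,0,0.3],[0,0,45,0,0,0,0.3],[-4,30,45,0,0,8,0.3],[-6,40,45,0,0,8,0.3],[-8,45,0,0,0,8,0.3],[-8,45,0,0,0,8,0.3],[-8,45,0,0,0,7.5,0.3],[-8,45,0,0,0,7,0.3]]'
python3 - <<'E'
from meas import *
c=shot('wrist'); tubes(c); o=observe(); print(o['position'],o['orientation'])
c=shot('top'); tubes(c)
E
```

```text
time_s: 20.0
position: [0.6011, -0.3113, -0.0017]
orientation: [0.002, 0.827, 0.563, 0.001]
contact_force: [-1.3, 0.3, 0.1]
finger_gap: 0.0555
time_s: 20.8
position: [0.5588, -0.0685, 0.1662]
orientation: [0.002, 0.536, 0.844, 0.001]
contact_force: [-0.0, 0.2, 1.0]
finger_gap: 0.0553
[556. -61.] [36. 79.] yaw 115.2
[496.   9.] [16. 32.] yaw 179.5
[429.  46.] [36. 81.] yaw 164.7
[ 0.55751254 -0.05777566  0.16604672] [-7.62440995e-04  5.28845639e-01  8.48713647e-01  2.61806318e-03]
[429.  47.] [36. 80.] yaw 164.4
```

```bash
python3 -m jog '[[-2,0,-30,0,0,-1,0.3],[0,0,-45,0,0,0,0.3],[0,0,-50,0,0,0,0.3],[0,0,-40,0,0,0,0.3],[0,0,-25,0,0,0,0.3],[0,0,0,0,0,0,0.3],[0,0,0,0,0,0,-0.4],[0,0,0,0,0,0,-1]]' && python3 -c "
from h import *
print(observe()['position'],observe()['contact_force'])"
```

```text
time_s: 21.7
position: [0.5587, -0.0703, -0.0233]
orientation: [0.002, 0.545, 0.838, 0.001]
contact_force: [0.3, 0.2, -1.4]
finger_gap: 0.0349
[ 0.55871987 -0.07030047 -0.02329484] [ 0.28424171  0.1710684  -1.36919323]
```

```bash
python3 -m jog '[[0,0,0,0,0,0,-1],[0,0,0,0,0,0,-1],[0,0,40,0,0,0,-1],[0,0,45,0,0,0,-1],[0,0,45,0,0,0,-1],[-6,-30,20,0,0,0,-1],[-6,-40,0,0,0,0,-1],[-6,-40,0,0,0,0,-1]]' && python3 -m jog '[[-6,-40,0,0,0,0,-1],[-6,-40,0,0,0,0,-1],[-6,-40,0,0,0,0,-1],[-6,-40,0,0,0,0,-1],[-6,-40,0,0,0,0,-1],[0,-16,0,0,0,0,-1],[0,0,0,0,0,0,-1],[0,0,0,0,0,0,-1]]'
```

```text
time_s: 22.5
position: [0.5392, -0.1807, 0.1264]
orientation: [0.002, 0.544, 0.839, 0.0]
contact_force: [0.8, -1.9, -3.1]
finger_gap: 0.0351
time_s: 23.3
position: [0.5086, -0.3948, 0.1242]
orientation: [-0.0, 0.545, 0.838, 0.001]
contact_force: [1.2, 1.0, -1.7]
finger_gap: 0.0349
```

```bash
python3 -m jog '[[0,0,-45,0,0,0,-1],[0,0,-45,0,0,0,-1],[0,0,-30,0,0,0,-1],[0,0,-9,0,0,0,-1],[0,0,0,0,0,0,-1],[0,0,0,0,0,0,0.3],[0,0,0,0,0,0,0.3],[0,0,0,0,0,0,0.3]]' && python3 -m jog '[[0,0,45,0,0,0,0.3],[0,0,45,0,0,0,0.3],[-4,30,45,0,0,8,0.3],[-8,45,45,0,0,8,0.3],[-8,45,0,0,0,8,0.3],[-8,45,0,0,0,8,0.3],[-8,45,0,0,0,8,0.3],[-8,45,0,0,0,8,0.3]]' && python3 -m jog '[[-8,45,0,0,0,2,0.3],[-8,45,0,0,0,0,0.3],[-8,45,0,0,0,0,0.3],[-8,45,0,0,0,0,0.3],[-6,6,0,0,0,0,0.3],[0,0,0,0,0,0,0.3],[0,0,0,0,0,0,0.3]]'
python3 - <<'E'
from meas import *
c=shot('wrist'); tubes(c); o=observe(); print(o['position'],o['orientation'],np.round(o['qpos'],2))
c=shot('top'); tubes(c); save(c,'t7.png',(200,150,480,340),2.8)
E
```

```text
time_s: 24.1
position: [0.5103, -0.397, -0.0022]
orientation: [0.002, 0.545, 0.838, -0.0]
contact_force: [0.2, 0.1, 0.6]
finger_gap: 0.0555
time_s: 24.9
position: [0.4668, -0.1519, 0.1635]
orientation: [0.002, 0.154, 0.988, -0.001]
contact_force: [1.2, 0.4, -0.5]
finger_gap: 0.0553
time_s: 25.6
position: [0.4294, 0.0317, 0.1626]
orientation: [0.001, 0.14, 0.99, -0.0]
contact_force: [-0.0, 0.3, -0.0]
finger_gap: 0.0554
[497.  -1.] [34. 29.] yaw 34.9
[428.  47.] [36. 80.] yaw 164.6
[0.4293704  0.03123639 0.1624205 ] [ 6.85467914e-04  1.40679700e-01  9.90054881e-01 -2.89960643e-04] [ 0.29  0.14 -0.46  2.11  0.08  0.91  1.08]
```

View pics/t7.png

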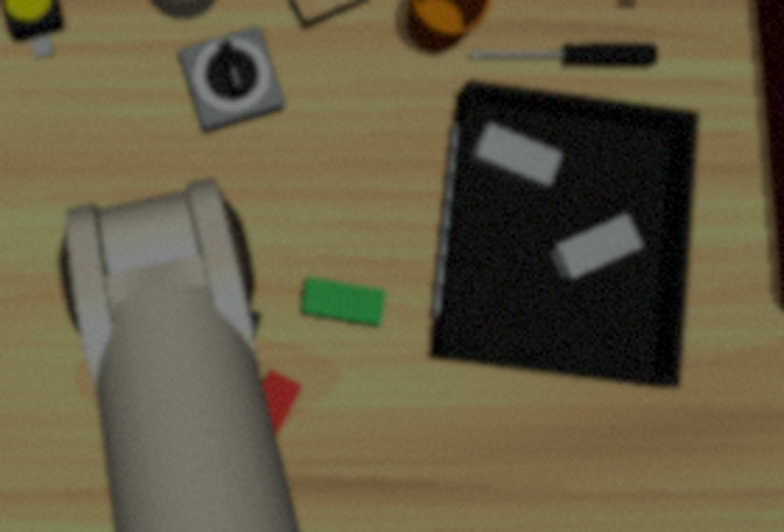

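Both tubes lie in the tub, at (518,153) and (598,247) in the crop. Third tube: shift 16 mm left and descend.

```bash
python3 -m jog '[[-1,16,-5,0,0,0,0.3],[0,0,-45,0,0,0,0.3],[0,0,-50,0,0,0,0.3],[0,0,-50,0,0,0,0.3],[0,0,-35,0,0,0,0.3],[0,0,0,0,0,0,0.3],[0,0,0,0,0,0,-0.4],[0,0,0,0,0,0,-1]]' && python3 -m jog '[[0,0,0,0,0,0,-1],[0,0,0,0,0,0,-1],[0,0,40,0,0,0,-1],[0,0,45,0,0,0,-1],[0,0,45,0,0,0,-1],[0,-20,20,0,0,0,-1],[2,-40,0,0,0,0,-1],[2,-40,0,0,0,0,-1]]' && python3 -m jog '[[3,-40,0,0,0,0,-1],[3,-40,0,0,0,0,-1],[3,-40,0,0,0,0,-1],[3,-40,0,0,0,0,-1],[3,-40,0,0,0,0,-1],[3,-30,0,0,0,0,-1],[0,-7,0,0,0,0,-1],[0,0,0,0,0,0,-1]]'
```

```text
time_s: 26.5
position: [0.4291, 0.0485, -0.0214]
orientation: [0.001, 0.14, 0.99, 0.0]
contact_force: [0.2, -0.1, -1.9]
finger_gap: 0.0345
time_s: 27.3
position: [0.4328, -0.0521, 0.1292]
orientation: [0.002, 0.138, 0.99, -0.0]
contact_force: [0.6, -0.1, -2.7]
finger_gap: 0.0344
time_s: 28.1
position: [0.4491, -0.2894, 0.1273]
orientation: [0.0, 0.141, 0.99, -0.0]
contact_force: [-1.3, 0.5, -2.2]
finger_gap: 0.0348
```

```bash
python3 -m jog '[[4,-10,-40,0,0,0,-1],[0,0,-45,0,0,0,-1],[0,0,-35,0,0,0,-1],[0,0,-11,0,0,0,-1],[0,0,0,0,0,0,-1],[0,0,0,0,0,0,0.3],[0,0,0,0,0,0,0.3],[0,0,0,0,0,0,0.3]]' && python3 -m jog '[[0,0,45,0,0,0,0.3],[0,0,45,0,0,0,0.3],[0,30,45,0,0,0,0.3],[0,45,45,0,0,0,0.3],[0,50,30,0,0,0,0.3],[0,50,0,0,0,0,0.3],[0,50,0,0,0,0,0.3],[0,50,0,0,0,0,0.3]]'
python3 - <<'E'
from h import *
c=shot('top'); X=cloud(c); hsv=cv2.cvtColor(c['px'],cv2.COLOR_RGB2HSV)
m=((hsv[:,:,1]<70)&(hsv[:,:,2]>60)&(abs(X[:,:,1]+.35)<.13)&(abs(X[:,:,0]-.52)<.13)&(X[:,:,2]<.12)).astype(np.uint8)
for k in cv2.findContours(m,cv2.RETR_EXTERNAL,cv2.CHAIN_APPROX_NONE)[0]:
    if cv2.contourArea(k)>150: print(cv2.minAreaRect((plane(c,k[:,0],.046)[:,:2]*1000).astype(np.float32)), np.median(X[k[:,0,1],k[:,0,0],2]))
m=(hsv[:,:,1]<60)&(hsv[:,:,2]>60)&(abs(X[:,:,2]-.036)<.008)&(X[:,:,0]<.63)&(X[:,:,0]>.3)&(X[:,:,1]<.2)&(X[:,:,1]>-.2); print('grey left on bench px',m.sum())
o=observe(); print(o['position'])
E
```

```text
time_s: 28.9
position: [0.4554, -0.2991, -0.0019]
orientation: [0.002, 0.139, 0.99, -0.001]
contact_force: [-0.2, 0.2, 0.8]
finger_gap: 0.0557
time_s: 29.7
position: [0.4541, -0.0406, 0.1905]
orientation: [0.002, 0.14, 0.99, -0.0]
contact_force: [1.1, 0.0, 0.1]
finger_gap: 0.0554
((454.663818359375, -297.5498962402344), (40.100521087646484, 86.61774444580078), 74.56343841552734) 0.015382363233008378
((505.27911376953125, -385.54156494140625), (39.210079193115234, 87.71443176269531), 23.24336814880371) 0.014279127481000069
((599.8946533203125, -308.68988037109375), (84.3221664428711, 40.312339782714844), 66.52510070800781) 0.03900546325056921
grey left on bench px 15
[ 0.45386908 -0.03076304  0.19054201]
```

All three tubes are in the tub: (455,-298), (505,-386), (600,-309). Back to the lever.

```bash
python3 -m jog '[[3,43,0,0,0,7,0.3],[3,43,0,0,0,7,0.3],[3,43,0,0,0,0,0.3],[3,43,0,0,0,0,0.3],[3,43,0,0,0,0,0.3],[3,43,0,0,0,0,0.3],[3,43,0,0,0,0,0.3],[3,43,0,0,0,0,0.3]]' && python3 -m jog '[[0,38,0,0,0,0,0.3],[0,0,0,0,0,0,0.3],[0,0,0,0,0,0,0.3],[0,0,0,0,0,0,0.3]]'
python3 - <<'E'
from h import *
c=shot('wrist'); X=cloud(c); o=observe(); print(o['position'],o['orientation'],np.round(o['qpos'],2))
u=proj(c,[.48,.361,.158])[0]; v,w=np.mgrid[0:420,0:560]; k=(np.hypot(w-u[0],v-u[1])<32)&(X[:,:,2]>.14)&(X[:,:,2]<.19)&(np.hypot(X[:,:,0]-.48,X[:,:,1]-.361)<.025); Q=X[k]
print(len(Q),np.linalg.lstsq(np.c_[2*Q,np.ones(len(Q))],(Q**2).sum(1),rcond=None)[0][:3])
E
```

```text
time_s: 30.55
position: [0.4783, 0.3033, 0.1898]
orientation: [0.001, 0.018, 1.0, 0.0]
contact_force: [2.3, -0.3, -0.2]
finger_gap: 0.0555
time_s: 30.95
position: [0.4783, 0.3383, 0.1889]
orientation: [0.0, 0.018, 1.0, -0.001]
contact_force: [0.3, -0.6, 0.6]
finger_gap: 0.0556
[0.47843439 0.33794746 0.18887293] [ 4.20222463e-04  1.89169063e-02  9.99820808e-01 -5.70888298e-04] [-0.16  0.43 -0.65  1.72  0.29  1.09  0.63]
1392 [0.48006795 0.36180986 0.1587773 ]
```

```bash
python3 -m jog '[[2,23,0,0,0,0,0.3],[0,0,0,0,0,0,0.3],[0,0,-30,0,0,0,0.3],[0,0,-30,0,0,0,0.3],[0,0,-27,0,0,0,0.3],[0,0,0,0,0,0,0],[0,0,0,0,0,0,-0.4],[0,0,0,0,0,0,-1]]' 30 && python3 -m jog '[[0,0,0,0,0,0,-1],[0,0,0,0,0,0,-1]]'
```

```text
time_s: 31.8
position: [0.4798, 0.3614, 0.1018]
orientation: [-0.0, 0.018, 1.0, -0.001]
contact_force: [-0.5, -1.6, -7.7]
finger_gap: 0.0304
time_s: 32.0
position: [0.4798, 0.3617, 0.1018]
orientation: [-0.0, 0.018, 1.0, -0.001]
contact_force: [0.3, -3.2, -6.6]
finger_gap: 0.0306
```

```bash
python3 -m jog '[[-1,-12,1,0,0,0,-1],[0,-12,1,0,0,0,-1],[-1,-12,1,0,0,0,-1],[-1,-12,-1,0,0,0,-1],[0,-12,-1,0,0,0,-1],[-1,-12,0,0,0,0,-1],[0,-1,0,0,0,0,-1],[0,0,0,0,0,0,-1]]'
```

```text
time_s: 32.8
position: [0.4764, 0.2892, 0.1029]
orientation: [0.001, 0.018, 1.0, 0.0]
contact_force: [1.1, 6.4, -1.1]
finger_gap: 0.03
```

```bash
python3 -m jog '[[10,0,1,0,0,0,-1],[10,-1,1,0,0,0,-1],[10,0,1,0,0,0,-1],[8,0,1,0,0,0,-1],[0,0,0,0,0,0,-1],[0,0,0,0,0,0,-1]]'
```

```text
time_s: 33.4
position: [0.5144, 0.2875, 0.1061]
orientation: [0.0, 0.019, 1.0, -0.0]
contact_force: [1.3, 1.7, -3.2]
finger_gap: 0.0302
```

Middle lane; now left to its end.

```bash
python3 -m jog '[[1,12,1,0,0,0,-1],[0,12,1,0,0,0,-1],[1,12,1,0,0,0,-1],[1,12,-1,0,0,0,-1],[0,12,-1,0,0,0,-1],[1,12,-1,0,0,0,-1],[0,2,0,0,0,0,-1],[0,0,0,0,0,0,-1]]'
```

```text
time_s: 34.2
position: [0.5169, 0.3645, 0.1063]
orientation: [-0.0, 0.017, 1.0, 0.001]
contact_force: [-0.5, 1.1, -0.3]
finger_gap: 0.0297
```

```bash
python3 -m jog '[[10,-2,0,0,0,0,-1],[10,-1,-1,0,0,0,-1],[10,-1,-1,0,0,0,-1],[9,0,-2,0,0,0,-1],[0,0,0,0,0,0,-1],[0,0,0,0,0,0,-1]]'
```

```text
time_s: 34.8
position: [0.5581, 0.3586, 0.1031]
orientation: [0.001, 0.018, 1.0, 0.0]
contact_force: [1.3, 0.7, 2.8]
finger_gap: 0.0302
```

```bash
python3 -m jog '[[-1,-12,1,0,0,0,-1],[0,-12,1,0,0,0,-1],[-1,-12,1,0,0,0,-1],[-1,-12,-1,0,0,0,-1],[0,-12,-1,0,0,0,-1],[-1,-12,-1,0,0,0,-1],[0,0,0,0,0,0,-1],[0,0,0,0,0,0,-1]]'
```

```text
time_s: 35.6
position: [0.553, 0.286, 0.1032]
orientation: [0.0, 0.018, 1.0, 0.0]
contact_force: [1.7, 2.1, 6.5]
finger_gap: 0.0302
```

Lever reads (553,286), where the running slot should be (554,285). Release and go to the knob.

```bash
python3 -m jog '[[0,0,0,0,0,0,0.3],[0,0,0,0,0,0,0.3],[0,0,0,0,0,0,0.3],[0,0,40,0,0,0,0.3],[0,0,45,0,0,0,0.3],[10,-25,15,0,0,7,0.3],[16,-38,0,0,0,6,0.3],[16,-38,0,0,0,6,0.3]]' && python3 -m jog '[[16,-38,0,0,0,0,0.2],[16,-38,0,0,0,0,0.2],[16,-38,0,0,0,0,0.2],[16,-38,0,0,0,0,0.2],[16,-38,0,0,0,0,0.2],[10,-12,0,0,0,0,0.2],[0,0,0,0,0,0,0.2],[0,0,0,0,0,0,0.2]]'
python3 - <<'E'
from h import *
o=observe(); print(o['position'],o['orientation'],np.round(o['qpos'],2))
t=shot('top'); X=cloud(t); k=(np.hypot(X[:,:,0]-.554,X[:,:,1]-.285)<.04)&(X[:,:,2]>.14)&(X[:,:,2]<.19); Q=X[k]; print('ball',len(Q),np.linalg.lstsq(np.c_[2*Q,np.ones(len(Q))],(Q**2).sum(1),rcond=None)[0][:3] if len(Q)>20 else 0)
c=shot('wrist'); X=cloud(c); k=(np.hypot(X[:,:,0]-.684,X[:,:,1]+.017)<.035)&(X[:,:,2]>.068)&(X[:,:,2]<.08)
r=cv2.minAreaRect((X[k][:,:2]*1000).astype(np.float32)); b=cv2.boxPoints(r); l=max([b[1]-b[0],b[2]-b[1]],key=np.linalg.norm); print(r,np.degrees(np.arctan2(l[1],l[0]))%180)
E
```

```text
time_s: 36.4
position: [0.5946, 0.1849, 0.2031]
orientation: [0.0, -0.151, 0.989, -0.0]
contact_force: [0.5, -0.6, -0.1]
finger_gap: 0.0554
time_s: 37.2
position: [0.6837, -0.0149, 0.2018]
orientation: [-0.001, -0.148, 0.989, 0.001]
contact_force: [0.0, 1.3, -0.9]
finger_gap: 0.0511
[ 0.68368674 -0.01485729  0.20183287] [-8.87937848e-04 -1.47831519e-01  9.89011875e-01  7.51799067e-04] [ 0.39  0.6  -0.62  1.44  0.36  1.21  1.6 ]
ball 124 [0.55134329 0.28582688 0.1614757 ]
((685.0599975585938, -17.49464225769043), (51.88249206542969, 13.30222225189209), 17.215951919555664) 17.21594
```

```bash
python3 -m jog '[[1,-2,-35,0,0,0,0.2],[0,0,-50,0,0,0,0.2],[0,0,-50,0,0,0,0.2],[0,0,-35,0,0,0,0.2],[0,0,-15,0,0,0,0.2],[0,0,0,0,0,0,0.2],[0,0,0,0,0,0,-0.4],[0,0,0,0,0,0,-1]]' 60 && python3 -m jog '[[0,0,0,0,0,0,-1],[0,0,0,0,0,0,-1],[0,0,0,0,0,-6,-1],[0,0,0,0,0,-6,-1],[0,0,0,0,0,-6,-1],[0,0,0,0,0,-6,-1],[0,0,0,0,0,-6,-1],[0,0,0,0,0,-6,-1]]'
```

```text
time_s: 38.1
position: [0.6879, -0.0174, 0.0206]
orientation: [0.002, -0.148, 0.989, -0.0]
contact_force: [-0.6, 0.6, 0.7]
finger_gap: 0.0229
time_s: 38.9
position: [0.6876, -0.018, 0.0207]
orientation: [0.002, 0.167, 0.986, 0.0]
contact_force: [-1.9, 0.1, 6.7]
finger_gap: 0.0125
```

```bash
python3 -m jog '[[0,0,0,0,0,-6,-1],[0,0,0,0,0,-6,-1],[0,0,0,0,0,-6,-1],[0,0,0,0,0,-6,-1],[0,0,0,0,0,-6,-1],[0,0,0,0,0,-6,-1],[0,0,0,0,0,-6,-1],[0,0,0,0,0,-6,-1]]' && python3 -m jog '[[0,0,0,0,0,-6,-1],[0,0,0,0,0,-6,-1],[0,0,0,0,0,-6,-1],[0,0,0,0,0,-6,-1],[0,0,0,0,0,-6,-1],[0,0,0,0,0,-6,-1],[0,0,0,0,0,-6,-1],[0,0,0,0,0,0,-1]]'; python3 -c "
from h import *
o=observe();print(o['moment'],o['qpos'][6])"
```

```text
time_s: 39.7
position: [0.6869, -0.0186, 0.0206]
orientation: [0.001, 0.554, 0.832, 0.001]
contact_force: [-4.2, 0.3, 8.0]
finger_gap: 0.0128
time_s: 40.5
position: [0.6861, -0.0186, 0.0206]
orientation: [0.001, 0.815, 0.579, 0.0]
contact_force: [-6.0, -0.8, 11.4]
finger_gap: 0.0129
[-0.1818946   1.27187183 -0.00497241] -0.3592567089521315
```

```bash
python3 -m jog '[[0,0,0,0,0,-5,-1],[0,0,0,0,0,-5,-1],[0,0,0,0,0,-5,-1],[0,0,0,0,0,-5,-1],[0,0,0,0,0,-3,-1],[0,0,0,0,0,0,-1]]'; python3 -c "
from h import *
o=observe();print(o['moment'],o['qpos'][6])"
```

```text
time_s: 41.1
position: [0.6857, -0.0183, 0.0206]
orientation: [0.0, 0.914, 0.406, 0.0]
contact_force: [-5.6, -1.6, 11.9]
finger_gap: 0.0126
[-0.21714829  1.53033654  0.16650351] -0.6947235735078762
```

```bash
python3 -m jog '[[0,0,0,0,0,-3,-1],[0,0,0,0,0,-3,-1],[0,0,0,0,0,0,-1]]'; python3 -c "
from h import *
o=observe();print(o['moment'],o['qpos'][6])"
```

```text
time_s: 41.4
position: [0.6859, -0.0183, 0.0207]
orientation: [0.001, 0.933, 0.361, 0.0]
contact_force: [-6.5, -2.4, 11.2]
finger_gap: 0.0128
[-0.44752188  1.35814471  2.42513145] -0.7788742743834166
```

Moment of 2.4 N m: that's the clockwise stop. Release, lift clear and check everything.

```bash
python3 -m jog '[[0,0,0,0,0,0,-0.3],[0,0,0,0,0,0,0.2],[0,0,0,0,0,0,0.2],[0,0,0,0,0,0,0.2],[0,0,40,0,0,0,0.2],[0,0,45,0,0,0,0.2],[0,0,45,0,0,0,0.2],[-30,20,40,0,0,0,0.2]]' && python3 -m jog '[[-40,20,0,0,0,0,0.2],[-40,20,0,0,0,0,0.2],[-40,10,0,0,0,0,0.2],[0,0,0,0,0,0,0.2],[0,0,0,0,0,0,0.2]]'
python3 - <<'E'
from h import *
t=shot('top'); X=cloud(t); k=(np.hypot(X[:,:,0]-.554,X[:,:,1]-.285)<.04)&(X[:,:,2]>.14)&(X[:,:,2]<.19); Q=X[k]; print('ball',np.linalg.lstsq(np.c_[2*Q,np.ones(len(Q))],(Q**2).sum(1),rcond=None)[0][:3])
k=(np.hypot(X[:,:,0]-.684,X[:,:,1]+.017)<.035)&(X[:,:,2]>.06)&(X[:,:,2]<.08)
r=cv2.minAreaRect((X[k][:,:2]*1000).astype(np.float32)); b=cv2.boxPoints(r); l=max([b[1]-b[0],b[2]-b[1]],key=np.linalg.norm); print(r,np.degrees(np.arctan2(l[1],l[0]))%180)
save(t,'fin.png',s=1.42)
E
```

```text
time_s: 42.2
position: [0.6607, -0.0035, 0.1874]
orientation: [0.002, 0.935, 0.356, 0.002]
contact_force: [1.1, 0.7, 0.8]
finger_gap: 0.051
time_s: 42.7
position: [0.5375, 0.0507, 0.1852]
orientation: [0.0, 0.934, 0.358, 0.0]
contact_force: [1.0, -1.1, -0.0]
finger_gap: 0.0511
ball [0.55103681 0.28597987 0.16223195]
((684.557373046875, -17.93263816833496), (50.273380279541016, 14.169154167175293), 48.857337951660156) 48.857353
```

View pics/fin.png

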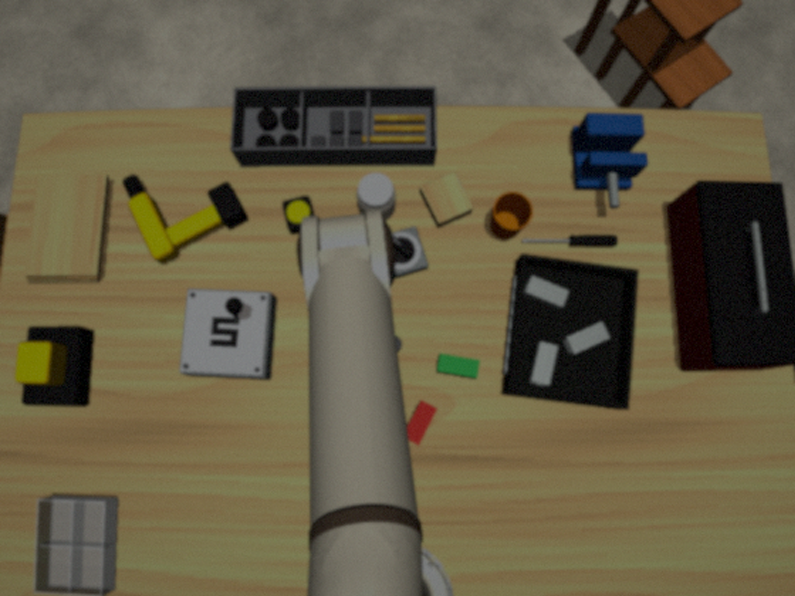

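Three tubes are in the tub, at (547,291), (587,337) and (544,364). The lever is at the right of the far lane (234,305), and the bystanders are where they were. The bar has turned 148.5° since off, against 149° for full. Handing in.

```bash
python3 -c "
from station import ticket
print(ticket.hand_in())"
```

```text
the job is handed in; nothing more can be done
None
```

I carried out all five steps in order and handed the job in at about 43 s; no verdict was reported. The knob went to its anticlockwise stop, the lever to the loading slot, and the three grey tubes into the tub. Then I took the lever through the gate to the running slot and turned the knob to its clockwise stop.

**Last checks, all from the camera and force readings:**
- **Lever:** the ball is at (551, 286) mm, against an estimated running slot at (554, 285).
- **Knob:** it turned about 148.5° of the 149° range, and both stops were felt as a jump in torque (-1.4 and +2.4 N m).
- **Tubes:** all three are inside the tub walls. One had been knocked 29 mm aside during the run; I measured it again before picking it up.
- **Bystanders:** those visible in the last picture look unmoved, including the green and red look-alikes. The arm hid most of the socket, so I did not check it again at the end.

**What disagreed:**
- **Fingertips:** they really end about 37 mm short of the reported TCP. The first grip on the knob closed on air above the bar; I measured the offset with two cameras and allowed for it from then on.
- **Gear unit centre:** the top and wrist views differed by about 6 mm, so I relied on the measured ball and on feeling the slot ends.

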